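Switch into the weatherproof box, cover held over its screw holes

ROBOT

A 6-joint arm with a two-finger parallel gripper is mounted at the origin on the work surface. World frame = base frame: x ahead of the robot, y to its left, z up, the work surface at z = 0. Lengths are in mm, angles in degrees, forces in N, time in s.
With the tool pointing down it reaches from about 300 to 825 mm from the base axis. Payload 5.4 kg.
Tool frame: the origin (TCP) lies on the front face of the gripper's body, between the roots of the fingers; the fingertips stand 88 mm ahead of it and the grasp point (between the pads) lies 69 mm ahead of it; z points along the fingers, y is the line along which they close (so a half turn about z gives the same grasp; the last joint's range is limited). The gripper opens to 92 mm and grips with 3 to 60 N. Pads are 20 mm wide; open, the fingers measure 128 mm over their backs; the gripper's body (75 mm by 189 mm) begins 69 mm behind the grasp point.
Start: joints at [-84.574, 9.076, 91.501, -0, 79.423, -12.038], TCP at [172.535, -548.487, 302.701] pointing down, gripper open.
Joint ranges: [-166.64, 166.64], [-54.1, 131.32], [10.49, 154.53], [-73.88, 253.88], [9.74, 151.15], [-171.62, 171.62]. Speed limits (degrees/s): [147.25, 147.25, 180, 180, 180, 180].

INTERFACE

Orientations are given as [roll, pitch, yaw] about the fixed x, y, z axes, in that order (R = Rz(yaw) Ry(pitch) Rx(roll)).
In Python, from workcell import bot gives the robot as it stands.
- The arm moves only by the shell command python3 -m pendant 'ROWS'. ROWS is JSON, a list that holds one entry, the list of rows, each a list of 7 numbers: the shift along the tool's x, y, z in m, then the turn, a rotation vector about the tool's x, y, z in degrees, then the finger opening in m, from 0 to 0.0919. A call has 1 to 20 rows; each row is the pose to reach, as a shift and turn from the pose commanded when the call began, along the tool's axes at that moment; what a row does not reach only later rows make up. A row lasts 1/8 s, in which the tool goes at most 62.5 mm and 10.7 degrees, less where a joint would pass 70% of its speed; a pose out of reach is approached as far as the arm can. A call with a gripper value outside its range is refused whole. The fingers move at their own pace and stop on an object; the grip force is fixed at half the most. Time passes only in rows, so rows that repeat a pose let the fingers close. It gives the time, the measured TCP pose, the force, the opening and the grip force at its end, in the units of the state.
- bot.state(): the state, without advancing time (a new reading comes with each control period).
- bot.grab_frame(name): name is "scene" or "top"; returns a dict with "img" (400x640x3 uint8, red, green, blue), "fx", "fy", "cx", "cy" (pixels), "cam_to_world" (4x4, takes a point from camera to world coordinates). Camera axes: x right, y down, z forward; pixel columns grow to the right and rows downward; lengths in mm; the calibration is good to about 2 mm. A picture is of the moment at which its call begins. There is no depth.
- bot.finish_job(): hands the job in; it is judged then, once.
Trained networks look in the newest picture that a camera, given by its name, has taken for a name from the list of things; names that differ only in an ending like _2 or _b are one class to them, and where a whole thing is asked for, a point or a joint stands for the part that bears it (a point fixed in the world has none). Each returns a list of dicts, best first, with "score" (0 to 1); they miss things now and then, are a little off and sometimes report something else, mostly with a low value. They report only what shows in the picture. A call takes as long as a camera call. They do not tell look-alikes from the thing itself.
- bot.find_in(camera, thing): "uv" ([column, row] in pixels, amid what is visible of it).
The state is a dict: "time_s": time; "joints": joint angles; "dq": joint speeds; "joint_torque": joint torques, N m; "position": TCP position; "tool_rot": TCP orientation; "force": force on the tool from outside, world axes, zero at the start; "moment": the same for the moment, N m; "grip_width": finger opening in mm; "finger_force": force on a finger pad.
Only numpy, scipy, OpenCV 4.12 (cv2) and the standard library are available. Lean on these libraries where they do the work, as an engineer would, in place of code of your own. Each camera call takes 0.05 s, during which the arm holds its last target. There are 200 camera calls.

TASK

Set the black bakelite switch down on the floor of the cast aluminum box, upright, with its brass tab between the two corner screw pillars (not towards the lone pillar), and let go of it; do not drop it. Then take the blue cover plate by its hood and finish holding it, still and level, about 15 mm above the rim of the box and touching neither box nor switch, turned so that all three threaded holes of the box show whole through the three holes of the cover, ready for a colleague to start the screws. Keep holding it at the end, and leave the other parts on the counter and in the tray where they are.

Things in the scene. Friction and masses are not known exactly. Their poses are not given: they have to be found in the camera images.
- wbox: Cast aluminum box, open on top, fixed: 130 (x) x 90 (y) x 50 mm high, walls 6, inner floor 6 mm above the underside. Origin: centre of the underside, z up. Inside, screw pillars to the rim: two in the +x corners (from x = 43; 46 mm free between them), one mid -x end (up to x = -43). Ribs on the long walls, 36 mm high, 54 mm apart: seated switch has 4 mm play in y, 5 in x. Conduit hub outside the -x end.
- switch: Black bakelite switch, about 0.2 kg, upright: block 76 (x) x 46 (y) x 34 mm high; on top in the middle a stem 24 (x) x 16 (y) mm to grip, top 74 mm above the underside (30 mm above the box rim when seated). A brass tab 16 mm wide, 30 high, sticks out 15 mm from its +x end. Origin: centre of the block's underside, z up. Seated, its x points along the box's x.
- switch_tab (a point): Outer end of the switch's brass tab, 53 mm along +x from the switch's origin and 15 mm up.
- cover: Blue-painted metal cover plate, about 0.28 kg, lying flat, hood up: plate 130 (x) x 90 (y) x 5 mm; in the middle a raised hood 50 (x) x 42 (y) mm, top 40 mm above the plate's underside, flat sides to grip, hollow from below (42 x 34 mm, 36 deep) to take the switch's stem. Three round 13 mm holes. Origin: centre of the plate's underside, z up.
- cover_hole0 (a point): Cover: the hole at its +x end on the +y side, centre at the underside of the plate, (52, 32) mm from the cover's origin in its own x, y. Belongs over box_hole0.
- cover_hole1 (a point): Cover: the hole at its +x end on the -y side, centre at the underside of the plate, (52, -32) mm from the cover's origin in its own x, y. Belongs over box_hole1.
- cover_hole2 (a point): Cover: the single hole at its -x end, centre at the underside of the plate, (-52, 0) mm from the cover's origin in its own x, y. Belongs over box_hole2.
- box_hole0 (a point): Box: the hole at its +x end on the +y side, a threaded hole of 5 mm in a 9 mm brass insert, centre at the rim height (50 mm above the counter), (52, 32) mm from the box's origin in its own x, y.
- box_hole1 (a point): Box: the hole at its +x end on the -y side, a threaded hole of 5 mm in a 9 mm brass insert, centre at the rim height (50 mm above the counter), (52, -32) mm from the box's origin in its own x, y.
- box_hole2 (a point): Box: the single hole at its -x end, a threaded hole of 5 mm in a 9 mm brass insert, centre at the rim height (50 mm above the counter), (-52, 0) mm from the box's origin in its own x, y.
- plug1: Porcelain fuse plug in the green tray, 32 mm dia., 32 mm high; bystander, origin at the centre of its underside, z up. Leave it alone.
- plug2: Porcelain fuse plug in the green tray, 32 mm dia., 32 mm high; bystander, origin at the centre of its underside, z up. Leave it alone.
- plug3: Porcelain fuse plug in the green tray, 32 mm dia., 32 mm high; bystander, origin at the centre of its underside, z up. Leave it alone.
- post1: Knurled brass terminal post in the tray, 22 mm dia., 26 mm high; bystander, origin at the centre of its underside, z up. Leave it alone.
- post2: Knurled brass terminal post in the tray, 22 mm dia., 26 mm high; bystander, origin at the centre of its underside, z up. Leave it alone.
- screwdriver: Screwdriver lying on the counter, along its own x, about 200 mm; bystander. Leave it alone.
- jar: Amber screw jar, 56 mm dia., 70 mm high; bystander, origin at the centre of its underside, z up. Leave it alone.
Not all that is in view belongs to the job. Several things have the shape of the cover; the one meant has the colours described above.

How it is judged:
By the outcome, as a careful person would: the job done as asked, in the order asked, and still so for the second after the job is handed in, while the arm keeps its last pose, push and grip.
It also fails if it takes over 58 s, if anything falls off the work surface, if the arm or the gripper's body presses on something with over 40 N, if the wrist force passes 120 N, or if a joint passes its speed limit or range.

## Working session

There is one attempt and no reset: what is moved stays moved. The work goes in short steps, Python scripts to look and compute and a shell command to move; the robot and the scene stay as the last step left them, time stands still between calls to the robot, and variables do not carry over. Pictures are saved under pics/ and viewed, at most 10 in all, crops included, and the job is handed in when it is done.

```bash
ls; mkdir -p pics; python3 - <<'E'
from workcell import bot
import cv2
for c in ("scene","top"):
    f=bot.grab_frame(c); cv2.imwrite(f"pics/{c}0.png",cv2.cvtColor(f["img"],cv2.COLOR_RGB2BGR))
    print(c,f["fx"],f["fy"],f["cx"],f["cy"],f["cam_to_world"])
    for t in "wbox switch switch_tab cover cover_hole0 cover_hole2 box_hole0 box_hole1 box_hole2".split():
        print(t,[(d["uv"],round(d["score"],2)) for d in bot.find_in(c,t)][:6])
print(bot.state())
E
```

```text
pics
scene 462.20729958288564 462.20729958288564 318.6281509235138 208.08975058034196 [[-8.30377419e-01  4.10559558e-01 -3.76715000e-01  1.13382414e+03]
 [ 5.57141404e-01  6.21693326e-01 -5.50536887e-01  8.47850768e+02]
 [ 8.17302006e-03 -6.67036923e-01 -7.44979828e-01  1.20340190e+03]
 [ 0.00000000e+00  0.00000000e+00  0.00000000e+00  1.00000000e+00]]
wbox [([325.8, 223.8], 0.66), ([247.5, 133.4], 0.35)]
switch []
switch_tab [([375.7, 260.5], 0.77)]
cover [([314.8, 139.7], 0.9), ([237.6, 175.8], 0.59), ([290.9, 171.6], 0.58), ([347.1, 170.9], 0.58)]
cover_hole0 [([240.6, 174.2], 0.86), ([319.4, 147.5], 0.73), ([347.6, 170.6], 0.62), ([291.2, 171.4], 0.55)]
cover_hole2 [([240.6, 174.2], 0.86), ([319.4, 147.5], 0.73), ([347.6, 170.6], 0.62), ([291.2, 171.4], 0.55)]
box_hole0 [([426.6, 309.7], 0.63), ([325.6, 221.8], 0.61), ([442.1, 293.9], 0.19)]
box_hole1 [([426.6, 309.7], 0.63), ([325.6, 221.8], 0.61), ([442.1, 293.9], 0.19)]
box_hole2 [([426.6, 309.7], 0.63), ([325.6, 221.8], 0.61), ([442.1, 293.9], 0.19)]
top 432.92068183767685 432.92068183767685 321.86168551036894 199.73317841010
[... 774 characters left out ...]
312.3, 204.1], 0.69)]
{'time_s': 1.0, 'joints': array([-8.45740924e+01,  9.07556870e+00,  9.14992907e+01, -1.40315385e-03,
        7.94236486e+01, -1.20396306e+01]), 'dq': array([ 0.05298496,  0.02220771,  0.01684605, -0.03575063,  0.05481635,
        0.0285998 ]), 'joint_torque': array([ 1.50491243e-03, -3.85577774e+01, -3.22369981e+01,  7.03553692e-02,
        3.06266989e-02, -1.30009863e-05]), 'position': array([ 172.53273626, -548.49981791,  302.72006902]), 'tool_rot': array([1.79998829e+02, 1.66019327e-03, 1.74657958e+01]), 'force': array([0.45682366, 0.39574881, 0.60379978]), 'moment': array([-0.04906875, -0.07486255, -0.02273582]), 'finger_force': 0.0, 'grip_width': 91.82440683865889}
```

```bash
python3 - <<'E'
import cv2
a=cv2.imread("pics/top0.png")[120:320,210:470]; cv2.imwrite("pics/topc.png",cv2.resize(a,(780,600),interpolation=cv2.INTER_CUBIC))
b=cv2.imread("pics/scene0.png")[110:330,200:480]; cv2.imwrite("pics/scenec.png",cv2.resize(b,(763,600),interpolation=cv2.INTER_CUBIC))
E
```

```text
(no output)
```

View pics/topc.png

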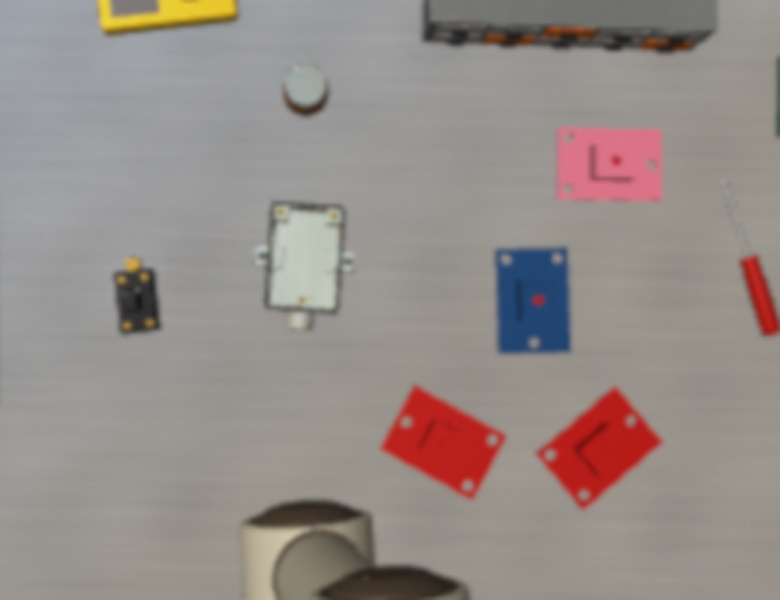

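View pics/scenec.png

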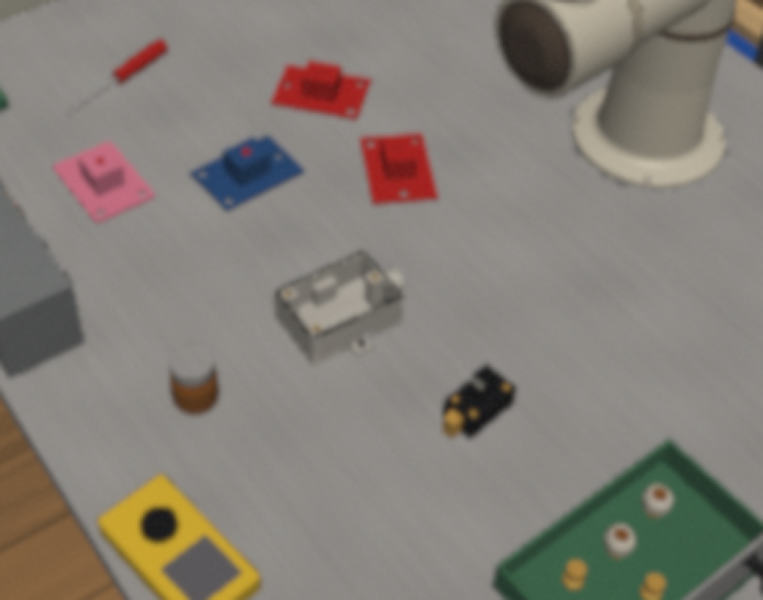

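Candidates shaped like the cover, in full top-view pixels: blue (388,220), pink (413,175), red (358,267) and red (410,269). I choose the blue one. In this view all the parts point up (world +x): box holes near (303,191), (321,192) and (311,220), switch at (256,220) with its tab up, and cover with its two-hole end up.

```bash
cat > h.py <<'E'
import numpy as np, cv2
from workcell import bot
def ray(f,uv,z):
    T=f["cam_to_world"]; d=T[:3,:3]@[(uv[0]-f["cx"])/f["fx"],(uv[1]-f["cy"])/f["fy"],1]
    return (T[:3,3]+d*(z-T[2,3])/d[2])[:2]
def proj(f,P):
    T=f["cam_to_world"]; c=(np.atleast_2d(P)-T[:3,3])@T[:3,:3]
    return c[:,:2]/c[:,2:]*[f["fx"],f["fy"]]+[f["cx"],f["cy"]]
def blobs(mask,amin):
    n,_,s,c=cv2.connectedComponentsWithStats(mask.astype(np.uint8)); return [(c[i].round(2),s[i,4]) for i in range(1,n) if s[i,4]>=amin]
S=8
def up(f,x0,x1,y0,y1): return cv2.resize(f["img"][y0:y1,x0:x1],None,fx=S,fy=S,interpolation=cv2.INTER_CUBIC)
def full(p,x0,y0): return (np.array(p)+.5)/S-.5+[x0,y0]
E
python3 - <<'E'
from h import *
f=bot.grab_frame("top"); g=bot.grab_frame("scene")
def run(f,name,box,kind):
    x0,x1,y0,y1=box; im=up(f,*box).astype(int); R,G,B=im[...,0],im[...,1],im[...,2]
    m={"blue":B-R>35,"black":(R+G+B<230),"brass":(R-B>35)}[kind].astype(np.uint8)
    m=cv2.morphologyEx(m,cv2.MORPH_OPEN,np.ones((3,3)))
    cs=[c for c in cv2.findContours(m,cv2.RETR_EXTERNAL,cv2.CHAIN_APPROX_NONE)[0] if cv2.contourArea(c)>60]
    for c in cs:
        r=cv2.minAreaRect(c); M=cv2.moments(c)
        print(name,kind,"area",M["m00"]/64,"cen",full([M["m10"]/M["m00"],M["m01"]/M["m00"]],x0,y0).round(2),"rect",full(r[0],x0,y0).round(2),np.round(np.array(r[1])/S,2),round(r[2],1), "corners",full(cv2.boxPoints(r),x0,y0).round(1).tolist())
run(f,"top cover",(370,406,195,245),"blue")
run(f,"top box",(295,330,182,232),"brass")
run(f,"top switch",(243,270,200,236),"brass"); run(f,"top switch",(243,270,200,236),"black")
run(g,"scene box",(295,355,195,245),"brass"); run(g,"scene switch",(355,395,240,275),"brass")
big=np.hstack([cv2.resize(f["img"][180:240,240:334],None,fx=8,fy=8,interpolation=cv2.INTER_CUBIC)])
cv2.imwrite("pics/z1.png",cv2.cvtColor(big,cv2.COLOR_RGB2BGR))
b2=np.hstack([cv2.resize(f["img"][190:250,366:412],None,fx=8,fy=8,interpolation=cv2.INTER_CUBIC),cv2.resize(g["img"][150:210,262:316],None,fx=8,fy=8,interpolation=cv2.INTER_CUBIC)]); cv2.imwrite("pics/z2.png",cv2.cvtColor(b2,cv2.COLOR_RGB2BGR))
E
```

```text
top cover blue area 791.53125 cen [387.22 219.78] rect [387.24 219.78] [34.41 23.59] 88.7 corners [[375.1, 202.9], [398.6, 202.3], [399.4, 236.7], [375.8, 237.2]]
top box brass area 1.625 cen [310.21 219.84] rect [310.19 219.88] [1.38 1.5 ] 90.0 corners [[309.4, 219.2], [310.9, 219.2], [310.9, 220.6], [309.4, 220.6]]
top box brass area 3.5703125 cen [320.81 191.19] rect [320.81 191.19] [2.   2.25] 90.0 corners [[319.7, 190.2], [321.9, 190.2], [321.9, 192.2], [319.7, 192.2]]
top box brass area 3.5234375 cen [303.09 190.19] rect [303.06 190.12] [2.12 2.  ] 90.0 corners [[302.1, 189.1], [304.1, 189.1], [304.1, 191.2], [302.1, 191.2]]
top switch brass area 7.84375 cen [251.9  228.08] rect [251.94 228.06] [3.   3.25] 90.0 corners [[250.3, 226.6], [253.6, 226.6], [253.6, 229.6], [250.3, 229.6]]
top switch brass area 7.9453125 cen [259.5  227.13] rect [259.5  227.19] [3.   3.38] 90.0 corners [[257.8, 225.7], [261.2, 225.7], [261.2, 228.7], [257.8, 228.7]]
top switch brass area 8.125 cen [250.14 212.75] rect [250.19 212.75] [3.12 3.25] 90.0 corners [[248.6, 211.2], [251.8, 211.2], [251.8, 21
[... 787 characters left out ...]
0.4], [337.8, 211.7], [336.4, 211.7]]
scene switch brass area 10.7578125 cen [373.21 261.17] rect [373.25 261.19] [3.75 3.62] 90.0 corners [[371.4, 259.3], [375.1, 259.3], [375.1, 263.1], [371.4, 263.1]]
scene switch brass area 62.6640625 cen [365.86 264.2 ] rect [365.73 264.3 ] [ 8.11 10.01] 26.6 corners [[359.9, 267.0], [364.3, 258.0], [371.6, 261.6], [367.1, 270.6]]
scene switch brass area 8.484375 cen [366.65 255.92] rect [366.69 255.94] [3.25 3.25] 90.0 corners [[365.1, 254.3], [368.3, 254.3], [368.3, 257.6], [365.1, 257.6]]
scene switch brass area 8.6484375 cen [385.32 251.58] rect [385.38 251.56] [3.25 3.38] 90.0 corners [[383.7, 249.9], [387.1, 249.9], [387.1, 253.2], [383.7, 253.2]]
```

View pics/z1.png

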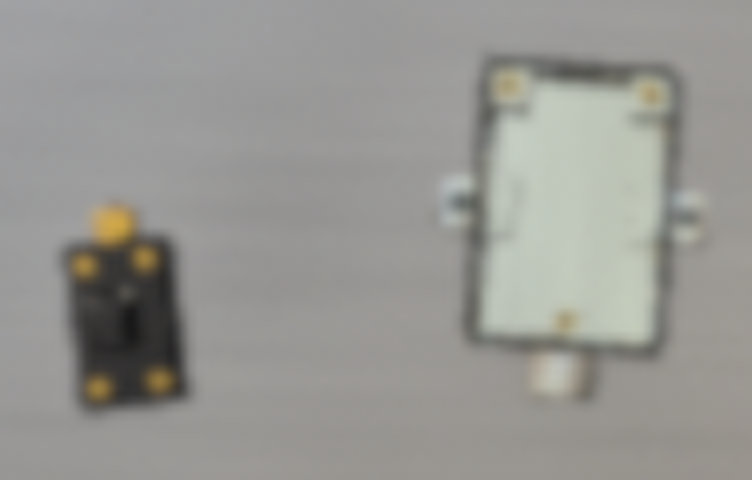

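View pics/z2.png

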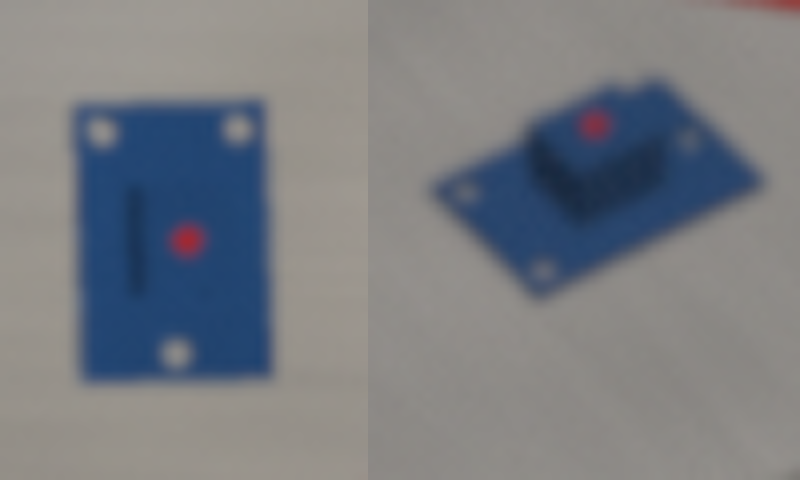

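The zoom confirms the blue cover at about (387,220), with two holes at the top (378.5 and 395.6, 206) and one at the bottom (388,234). The switch tab (254,208) and the box's two-pillar end also point up. Next I work out the poses.

```bash
python3 - <<'E'
from h import *
from scipy.optimize import least_squares
f=bot.grab_frame("top"); g=bot.grab_frame("scene")
def fit(obs,x0):
    def P(p,l): c,s=np.cos(p[2]),np.sin(p[2]); return [p[0]+c*l[0]-s*l[1],p[1]+s*l[0]+c*l[1],l[2]]
    fun=lambda p:np.ravel([proj(cam,P(p,l))[0]-uv for cam,l,uv in obs])
    r=least_squares(fun,x0); print(np.r_[r.x[:2],np.degrees(r.x[2])].round(2),"res",r.fun.round(2))
bx=[[52,32,50],[52,-32,50],[-52,0,50]]
T=[(f,bx[0],[303.09,190.19]),(f,bx[1],[320.81,191.19]),(f,bx[2],[310.21,219.84])]
# scene: blob 315.67,230.06 / 337.19,211.06
Sx=[(g,bx[0],[315.67,230.06]),(g,bx[2],[337.19,211.06])]
fit(T,[470,30,0]); fit(Sx,[470,30,0]); fit(T+Sx,[470,30,0])
# cover from rect corners, z=5
print("cover")
cov=[([375.1,202.9],[65,45,5]),([398.6,202.3],[65,-45,5]),([399.4,236.7],[-65,-45,5]),([375.8,237.2],[-65,45,5])]
fit([(f,l,u) for u,l in cov],[400,-240,0])
# holes
im=up(f,370,406,195,245).astype(int); m=(im[...,2]-im[...,0]>35).astype(np.uint8)
x=cv2.connectedComponentsWithStats(1-m); hs=[(full(c,370,195).round(2),s[4]/64) for c,s in zip(x[3],x[2]) if 3<s[4]/64<20]; print(hs)
# switch
print("switch")
sw=[np.array(ray(f,u,35)) for u in ([251.9,228.08],[259.5,227.13],[250.14,212.75],[257.62,211.79])]
print(np.mean(sw,0), [np.round(s,1).tolist() for s in sw]); d=sw[2]+sw[3]-sw[0]-sw[1]; e=sw[0]+sw[2]-sw[1]-sw[3]; print(np.degrees(np.arctan2(d[1],d[0])),np.degrees(np.arctan2(-e[0],e[1])),np.hypot(*d)/2,np.hypot(*e)/2)
L=np.hypot(*d)/4; W=np.hypot(*e)/4
print("switch scene", [np.round(ray(g,u,35),1).tolist() for u in ([373.21,261.17],[366.65,255.92],[385.32,251.58])])
print("tab", ray(f,[253.72,207.78],30), "block", ray(f,[255.45,219.89],30))
E
```

```text
[557.11  37.39  -1.7 ] res [ 0.02  0.13 -0.05  0.17  0.03 -0.3 ]
[558.28  38.77  -1.98] res [-0.01  0.01  0.01 -0.01]
[557.51  37.87  -1.95] res [-0.04 -0.02 -0.12  0.1  -0.16 -0.42  0.04 -0.27  0.03 -0.28]
cover
[ 513.44 -246.86    2.48] res [-0.35 -0.44  0.2  -0.19  0.36  0.37 -0.22  0.25]
[(array([395.41, 205.6 ]), np.float64(11.75)), (array([378.26, 205.93]), np.float64(11.359375)), (array([388.99, 219.58]), np.float64(18.625)), (array([387.64, 233.79]), np.float64(11.015625))]
switch
[498.39034168 240.20564031] [[468.6, 249.5], [472.8, 222.2], [524.0, 258.0], [528.2, 231.1]]
8.929145448589443 8.848564783852742 56.08331340849738 27.48787183994446
switch scene [[525.0, 259.3], [529.6, 232.4], [470.5, 251.5]]
tab [542.62274804 246.46828295] block [498.68101779 238.49901369]
```

```bash
cat >> h.py <<'E'
from scipy.spatial.transform import Rotation as Ro
def to(x,y,z,yaw):  # TCP target, pointing down -> shift (m) in tool axes, rotvec deg
    s=bot.state(); R=Ro.from_euler("xyz",s["tool_rot"],degrees=True); G=Ro.from_euler("xyz",[180,0,yaw],degrees=True)
    print("shift",(R.inv().apply(np.array([x,y,z])-s["position"])/1000).round(4),"rot",(R.inv()*G).as_rotvec(degrees=True).round(2))
E
python3 - <<'E'
from h import *
f=bot.grab_frame("top")
c=[ray(f,u,3) for u in ([378.26,205.93],[395.41,205.6],[387.64,233.79])]
print(c, "cen",((c[0]+c[1])/2+c[2])/2, [np.degrees(np.arctan2(*v[::-1])) for v in [(c[0]+c[1])/2-c[2]]], np.degrees(np.arctan2(-(c[0]-c[1])[0],(c[0]-c[1])[1])))
to(499,240.8,195,8.9)
E
```

```text
[array([ 563.97124812, -212.74096053]), array([ 567.04417519, -276.89044397]), array([ 461.30836967, -249.64118355])] cen [ 513.40804066 -247.2284429 ] [np.float64(2.6514785309245714)] 2.7425203997942496
shift [ 0.5483 -0.6549  0.1077] rot [-0.   -0.    8.56]
```

```bash
python3 -m pendant '[[[0.548,-0.655,0.108,0,0,8.6,0.09],[0.548,-0.655,0.108,0,0,8.6,0.09],[0.548,-0.655,0.108,0,0,8.6,0.09],[0.548,-0.655,0.108,0,0,8.6,0.09],[0.548,-0.655,0.108,0,0,8.6,0.09],[0.548,-0.655,0.108,0,0,8.6,0.09],[0.548,-0.655,0.108,0,0,8.6,0.09],[0.548,-0.655,0.108,0,0,8.6,0.09],[0.548,-0.655,0.108,0,0,8.6,0.09],[0.548,-0.655,0.108,0,0,8.6,0.09],[0.548,-0.655,0.108,0,0,8.6,0.06],[0.548,-0.655,0.108,0,0,8.6,0.06],[0.548,-0.655,0.108,0,0,8.6,0.06],[0.548,-0.655,0.108,0,0,8.6,0.06],[0.548,-0.655,0.108,0,0,8.6,0.06],[0.548,-0.655,0.108,0,0,8.6,0.06],[0.548,-0.655,0.108,0,0,8.6,0.06],[0.548,-0.655,0.108,0,0,8.6,0.06],[0.548,-0.655,0.108,0,0,8.6,0.06],[0.548,-0.655,0.108,0,0,8.6,0.06]]]'; python3 - <<'E'
from h import *
to(499,240.8,136,8.9)
E
```

```text
time_s: 3.75
position: [498.7, 240.5, 194.8]
tool_rot: [-180.0, -0.0, 8.8]
force: [1.0, 0.0, 0.1]
grip_width: 60.2
finger_force: 0.0
shift [ 0.0003 -0.0002  0.0588] rot [-0.   -0.01 -0.06]
```

```bash
python3 -m pendant '[[[0,0,0.030,0,0,0,0.06],[0,0,0.045,0,0,0,0.06],[0,0,0.059,0,0,0,0.06],[0,0,0.059,0,0,0,0.06],[0,0,0.059,0,0,0,0.005],[0,0,0.059,0,0,0,0.005],[0,0,0.059,0,0,0,0.005],[0,0,0.059,0,0,0,0.005],[0,0,0.059,0,0,0,0.005],[0,0,0.059,0,0,0,0.005],[0,0,0.059,0,0,0,0.005],[0,0,0.059,0,0,0,0.005]]]'
```

```text
time_s: 5.25
position: [498.7, 240.8, 135.8]
tool_rot: [-180.0, -0.0, 8.9]
force: [-0.7, 0.6, 1.0]
grip_width: 16.0
finger_force: 30.0
```

```bash
python3 -m pendant '[[[0,0,-0.02,0,0,0,0.005],[0,0,-0.05,0,0,0,0.005],[0,0,-0.084,0,0,0,0.005],[0,0,-0.084,0,0,0,0.005]]]'; python3 - <<'E'
from h import *
to(557.7,38.1,220,-1.9)
E
```

```text
time_s: 5.75
position: [500.2, 241.1, 222.1]
tool_rot: [-180.0, -0.3, 8.9]
force: [0.3, -0.3, -2.1]
grip_width: 15.6
finger_force: 30.0
shift [0.0255 0.2094 0.0021] rot [-0.05 -0.32 10.76]
```

```bash
python3 -m pendant '[[[0.006,0.04,0,0,0,2.5,0.005],[0.012,0.09,0,0,0,5,0.005],[0.018,0.14,0,0,0,8,0.005],[0.024,0.19,0,0,0,10.8,0.005],[0.027,0.209,0,0,0,10.8,0.005],[0.027,0.209,0,0,0,10.8,0.005],[0.027,0.209,0,0,0,10.8,0.005],[0.027,0.209,0,0,0,10.8,0.005]]]'; python3 - <<'E'
from h import *
s=bot.state(); print(s["position"],s["tool_rot"],s["force"])
for c,(x0,x1,y0,y1) in {"top":(280,345,165,240),"scene":(270,380,130,250)}.items():
    f=bot.grab_frame(c); cv2.imwrite(f"pics/h_{c}.png",cv2.cvtColor(cv2.resize(f["img"][y0:y1,x0:x1],None,fx=5,fy=5,interpolation=cv2.INTER_CUBIC),cv2.COLOR_RGB2BGR))
a,b=cv2.imread("pics/h_top.png"),cv2.imread("pics/h_scene.png"); h=600
b=b[:600]; a=cv2.copyMakeBorder(a,0,600-a.shape[0],0,0,cv2.BORDER_CONSTANT); cv2.imwrite("pics/h1.png",cv2.resize(np.hstack([a,b]),(800,550)))
E
```

```text
time_s: 6.75
position: [557.1, 39.9, 219.4]
tool_rot: [-180.0, 0.0, -1.8]
force: [-0.0, 0.0, -2.2]
grip_width: 16.1
finger_force: 30.0
[557.14847525  39.88566101 219.41127966] [-1.79979492e+02  3.30208532e-02 -1.81845638e+00] [-0.00715631  0.00703308 -2.15441877]
```

View pics/h1.png

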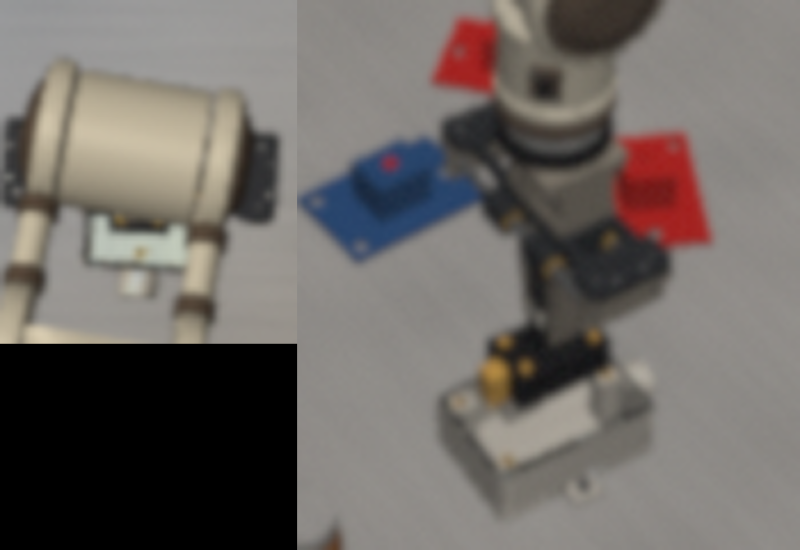

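Right half (scene): the switch hangs above the box with its tab at (493,382) in the crop, towards the two-pillar end. All four switch screws are visible. I fit the held switch's pose against the box in this camera.

```bash
python3 - <<'E'
from h import *
from scipy.optimize import least_squares
g=bot.grab_frame("scene"); box=(290,360,185,245); x0,_,y0,_=box
im=up(g,*box).astype(int); m=((im[...,0]-im[...,2])>35).astype(np.uint8)
n,_,s,c=cv2.connectedComponentsWithStats(m)
for i in range(1,n):
    if s[i,4]>60: u=full(c[i],x0,y0); print(u.round(2),s[i,4]/64,"z50",ray(g,u,50).round(1),"z118.6",ray(g,u,118.6).round(1))
E
```

```text
[326.06 186.6 ] 1.21875 z50 [472.7 -73.9] z118.6 [512.  -19.1]
[334.38 202.83] 8.859375 z50 [492.8   5. ] z118.6 [530.9  55.2]
[314.78 204.25] 8.734375 z50 [551.7 -26.1] z118.6 [586.4  25.9]
[312.96 212.44] 64.140625 z50 [577.1   1.2] z118.6 [610.2  51.6]
[319.47 209.59] 9.953125 z50 [552.    2.6] z118.6 [586.6  52.9]
[315.6  230.03] 2.078125 z50 [611.4  68.7] z118.6 [642.5 115. ]
```

```bash
python3 -m pendant '[[[-0.0003,0.0016,0,0,0,0,0.005],[-0.0003,0.0016,0.015,0,0,0,0.005],[-0.0003,0.0016,0.03,0,0,0,0.005],[-0.0003,0.0016,0.04,0,0,0,0.005],[-0.0003,0.0016,0.05,0,0,0,0.005],[-0.0003,0.0016,0.06,0,0,0,0.005],[-0.0003,0.0016,0.068,0,0,0,0.005],[-0.0003,0.0016,0.073,0,0,0,0.005],[-0.0003,0.0016,0.073,0,0,0,0.005],[-0.0003,0.0016,0.073,0,0,0,0.005]]]'
```

```text
time_s: 8.15
position: [557.5, 36.8, 147.1]
tool_rot: [180.0, -0.0, -1.9]
force: [0.4, -0.2, -1.6]
grip_width: 16.0
finger_force: 30.0
```

```bash
python3 - <<'E'
from h import *
st=bot.state(); print(st["position"],st["tool_rot"],st["force"],st["moment"])
g=bot.grab_frame("scene"); box=(290,360,195,255); x0,_,y0,_=box; z=st["position"][2]-135.8+35
im=up(g,*box).astype(int); m=((im[...,0]-im[...,2])>35).astype(np.uint8)
n,_,s,c=cv2.connectedComponentsWithStats(m)
for i in range(1,n):
    if s[i,4]>60: u=full(c[i],x0,y0); print(u.round(2),s[i,4]/64,"z50",ray(g,u,50).round(1),"z",ray(g,u,z).round(1))
E
```

```text
[557.53850331  36.81389044 147.10760717] [ 1.79996434e+02 -4.65580520e-02 -1.93636037e+00] [ 0.37673396 -0.21679735 -1.62844685] [0.07015347 0.01808595 0.01356448]
[324.67 202.99] 2.921875 z50 [520.6 -12.5] z [518.6 -15.2]
[314.34 218.47] 7.4375 z50 [587.8  25.7] z [586.1  23.1]
[333.12 217.76] 1.546875 z50 [534.6  57.2] z [532.7  54.7]
[312.6  225.31] 42.171875 z50 [608.6  47. ] z [606.9  44.4]
[318.57 223.77] 9.71875 z50 [588.9  52.2] z [587.1  49.7]
```

```bash
python3 -m pendant '[[[0,-0.0012,0,0,0,0,0.005],[0,-0.0012,0.001,0,0,0,0.005],[0,-0.0012,0.002,0,0,0,0.005],[0,-0.0012,0.003,0,0,0,0.005],[0,-0.0012,0.004,0,0,0,0.005],[0,-0.0012,0.0046,0,0,0,0.005],[0,-0.0012,0.0050,0,0,0,0.005],[0,-0.0012,0.0050,0,0,0,0.005],[0,-0.0012,0.0050,0,0,0,0.005]]]'
```

```text
time_s: 9.32
position: [557.3, 38.1, 141.8]
tool_rot: [-180.0, -0.0, -1.9]
force: [-1.6, -0.4, -1.2]
grip_width: 15.6
finger_force: 30.0
```

```bash
python3 -m pendant '[[[0,0,0.0003,0,0,0,0.005],[0,0,0.0006,0,0,0,0.005],[0,0,0.0006,0,0,0,0.005]]]'
```

```text
time_s: 9.7
position: [557.3, 38.1, 141.8]
tool_rot: [180.0, 0.0, -1.9]
force: [-3.9, 0.6, 5.4]
grip_width: 16.1
finger_force: 30.0
```

The force reading shows the switch resting on the floor. Now I release it and rise.

```bash
python3 -m pendant '[[[0,0,0.0004,0,0,0,0.05],[0,0,0.0004,0,0,0,0.05],[0,0,0.0004,0,0,0,0.05],[0,0,0.0004,0,0,0,0.05],[0,0,0.0004,0,0,0,0.05],[0,0,0.0,0,0,0,0.05],[0,0,-0.01,0,0,0,0.05],[0,0,-0.04,0,0,0,0.05],[0,0,-0.08,0,0,0,0.05],[0,0,-0.08,0,0,0,0.05],[0,0,-0.08,0,0,0,0.05]]]'; python3 - <<'E'
from h import *
s=bot.state(); print(s["position"],s["force"],s["tool_rot"])
to(513.9,-246.6,180,2.65)
E
```

```text
time_s: 11.08
position: [557.0, 38.1, 221.0]
tool_rot: [-180.0, 0.0, -1.9]
force: [-0.6, -0.1, -1.0]
grip_width: 50.0
finger_force: 0.0
[557.03858411  38.06602822 220.98076075] [-0.58547196 -0.11201502 -0.99446175] [-1.79998245e+02  1.39518640e-02 -1.93867365e+00]
shift [-0.0335  0.286   0.041 ] rot [-0.    0.01 -4.59]
```

```bash
python3 -m pendant '[[[-0.007,0.06,0,0,0,-1,0.09],[-0.014,0.12,0,0,0,-2,0.09],[-0.021,0.18,0,0,0,-3,0.09],[-0.028,0.24,0.01,0,0,-4,0.09],[-0.0335,0.286,0.03,0,0,-4.6,0.09],[-0.0335,0.286,0.041,0,0,-4.6,0.09],[-0.0335,0.286,0.041,0,0,-4.6,0.09],[-0.0335,0.286,0.041,0,0,-4.6,0.09],[-0.0335,0.286,0.041,0,0,-4.6,0.09],[-0.0335,0.286,0.041,0,0,-4.6,0.09],[-0.0335,0.286,0.041,0,0,-4.6,0.09]]]'; python3 - <<'E'
from h import *
s=bot.state(); print(s["position"],s["force"],s["tool_rot"])
f=bot.grab_frame("top");g=bot.grab_frame("scene")
a=cv2.resize(f["img"][175:235,290:330],None,fx=8,fy=8,interpolation=cv2.INTER_CUBIC);b=cv2.resize(g["img"][190:250,290:350],None,fx=8,fy=8,interpolation=cv2.INTER_CUBIC)
cv2.imwrite("pics/seat.png",cv2.cvtColor(np.hstack([a,b]),cv2.COLOR_RGB2BGR))
for cam,box in ((f,(290,330,175,235)),(g,(290,360,190,250))):
    x0,_,y0,_=box; im=up(cam,*box).astype(int); m=((im[...,0]-im[...,2])>35).astype(np.uint8)
    n,_,st,c=cv2.connectedComponentsWithStats(m)
    for i in range(1,n):
        if st[i,4]>60: u=full(c[i],x0,y0); print(u.round(2),st[i,4]/64,"z50",ray(cam,u,50).round(1),"z41",ray(cam,u,41).round(1))
to(513.9,-246.6,97,2.65)
E
```

```text
time_s: 12.45
position: [514.3, -246.5, 180.4]
tool_rot: [180.0, -0.0, 2.7]
force: [0.2, 0.5, -1.2]
grip_width: 90.2
finger_force: 0.0
[ 514.33810167 -246.45338452  180.43669696] [ 0.19134188  0.52372831 -1.15437112] [ 1.79979127e+02 -2.51001881e-02  2.68918624e+00]
[303.14 190.2 ] 3.84375 z50 [610.5  67.8] z41 [611.3  68. ]
[320.77 191.16] 3.921875 z50 [608.9   3.8] z41 [609.6   3.7]
[311.92 193.14] 24.34375 z50 [600.8  35.7] z41 [601.5  35.7]
[307.89 197.5 ] 8.828125 z50 [584.5  49.8] z41 [585.2  49.9]
[315.37 197.98] 8.609375 z50 [583.6  22.7] z41 [584.2  22.7]
[306.96 212.85] 9.453125 z50 [528.9  51.5] z41 [529.2  51.6]
[314.49 213.35] 8.859375 z50 [527.9  24.3] z41 [528.2  24.3]
[310.22 219.83] 1.828125 z50 [504.1  39. ] z41 [504.3  39.1]
[337.24 211.04] 1.9375 z50 [506.2  40.6] z41 [501.3  34.3]
[328.83 213.07] 5.515625 z50 [534.7  32.6] z41 [530.   26.2]
[333.23 218.38] 8.625 z50 [535.8  59.6] z41 [531.2  53.5]
[314.63 219.76] 8.21875 z50 [590.1  30.9] z41 [585.9  24.5]
[312.85 226.29] 35.234375 z50 [610.2  50.8] z41 [606.1  44.6]
[319.04 225.05] 9.953125 z50 [590.6  57.5] z41 [586.4  51.4]
shift [-0.0003 -0.      0.0833] rot [ 0.01 -0.01  0.02]
```

View pics/seat.png

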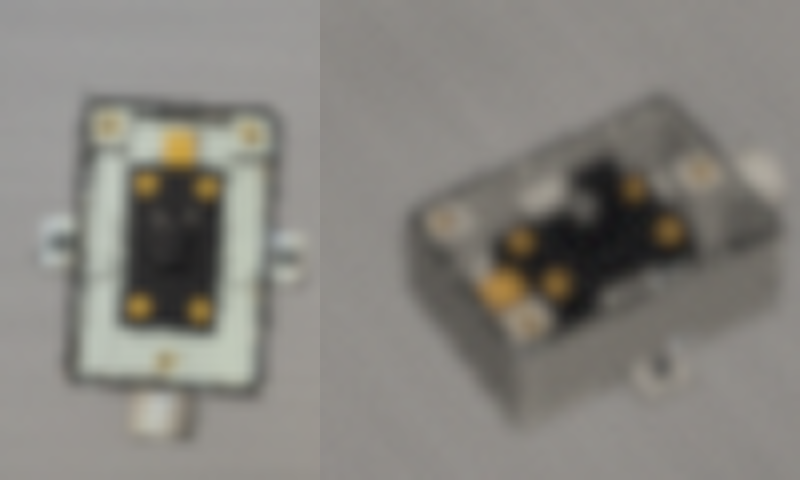

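The switch is seated: its tab (180,145 in the left half of the crop) lies between the two corner pillars, and its centre is within 0.5 mm of the box centre. Next I take the cover by its hood.

```bash
python3 -m pendant '[[[-0.0003,0,0.03,0,0,0,0.09],[-0.0003,0,0.06,0,0,0,0.09],[-0.0003,0,0.075,0,0,0,0.09],[-0.0003,0,0.083,0,0,0,0.09],[-0.0003,0,0.083,0,0,0,0.09],[-0.0003,0,0.083,0,0,0,0.09],[-0.0003,0,0.083,0,0,0,0.03],[-0.0003,0,0.083,0,0,0,0.03],[-0.0003,0,0.083,0,0,0,0.03],[-0.0003,0,0.083,0,0,0,0.03],[-0.0003,0,0.083,0,0,0,0.03],[-0.0003,0,0.083,0,0,0,0.03],[-0.0003,0,0.083,0,0,0,0.03],[-0.0003,0,0.083,0,0,0,0.03]]]'; python3 - <<'E'
from workcell import bot
s=bot.state(); print(s["position"],s["force"],s["tool_rot"],s["grip_width"])
E
```

```text
time_s: 14.3
position: [513.8, -246.6, 97.1]
tool_rot: [-180.0, 0.0, 2.7]
force: [-1.8, 0.2, -0.6]
grip_width: 41.7
finger_force: 30.0
[ 513.82213297 -246.59965902   97.07786645] [-1.76449833  0.2463068  -0.56619648] [-1.79989162e+02  1.37982646e-03  2.66161561e+00] 41.74684948723461
```

```bash
python3 -m pendant '[[[0,0,-0.01,0,0,0,0.03],[0,0,-0.03,0,0,0,0.03],[0,0,-0.06,0,0,0,0.03],[0,0,-0.09,0,0,0,0.03],[0,0,-0.118,0,0,0,0.03],[0,0,-0.118,0,0,0,0.03],[0,0,-0.118,0,0,0,0.03],[0,0,-0.118,0,0,0,0.03],[0,0,-0.118,0,0,0,0.03],[0,0,-0.118,0,0,0,0.03]]]'; python3 - <<'E'
from h import *
s=bot.state(); print(s["position"],s["force"],s["tool_rot"],s["grip_width"])
to(557.7,38.3,215,-1.9)
E
```

```text
time_s: 15.55
position: [513.6, -246.6, 214.5]
tool_rot: [-180.0, 0.0, 2.7]
force: [0.1, -0.3, -3.8]
grip_width: 41.8
finger_force: 30.0
[ 513.61856189 -246.5614453   214.49388517] [ 0.06020066 -0.34331004 -3.77689661] [-1.79961134e+02  4.65566847e-02  2.65975632e+00] 41.81798714659459
shift [ 0.0573 -0.2825 -0.0004] rot [-0.04  0.05  4.56]
```

```bash
python3 -m pendant '[[[0.006,-0.03,0,0,0,0.5,0.03],[0.014,-0.07,0,0,0,1.2,0.03],[0.024,-0.12,0,0,0,2,0.03],[0.034,-0.17,0,0,0,2.7,0.03],[0.044,-0.22,0,0,0,3.4,0.03],[0.052,-0.26,0,0,0,4.1,0.03],[0.0573,-0.2825,0,0,0,4.6,0.03],[0.0573,-0.2825,0,0,0,4.6,0.03],[0.0573,-0.2825,0,0,0,4.6,0.03],[0.0573,-0.2825,0,0,0,4.6,0.03],[0.0573,-0.2825,0,0,0,4.6,0.03],[0.0573,-0.2825,0,0,0,4.6,0.03],[0.0573,-0.2825,0,0,0,4.6,0.03]]]'; python3 - <<'E'
from h import *
s=bot.state(); print(s["position"],s["force"],s["tool_rot"],s["grip_width"])
to(557.7,38.3,164,-1.9)
a=[]
for c,(x0,x1,y0,y1) in {"top":(285,345,170,240),"scene":(275,375,130,250)}.items():
    f=bot.grab_frame(c); b=cv2.resize(f["img"][y0:y1,x0:x1],None,fx=5,fy=5,interpolation=cv2.INTER_CUBIC); a.append(cv2.copyMakeBorder(b,0,600-b.shape[0],0,0,cv2.BORDER_CONSTANT))
cv2.imwrite("pics/cov1.png",cv2.cvtColor(np.hstack(a),cv2.COLOR_RGB2BGR))
E
```

```text
time_s: 17.18
position: [557.9, 38.0, 215.1]
tool_rot: [180.0, -0.0, -2.0]
force: [0.4, 0.6, -4.2]
grip_width: 41.8
finger_force: 30.0
[557.9438234   37.99279789 215.10833606] [ 0.35894288  0.63244083 -4.1704905 ] [ 1.79999181e+02 -1.42753348e-03 -1.95241917e+00] 41.77374058668222
shift [-0.0003 -0.0003  0.0511] rot [ 0.   -0.   -0.05]
```

View pics/cov1.png

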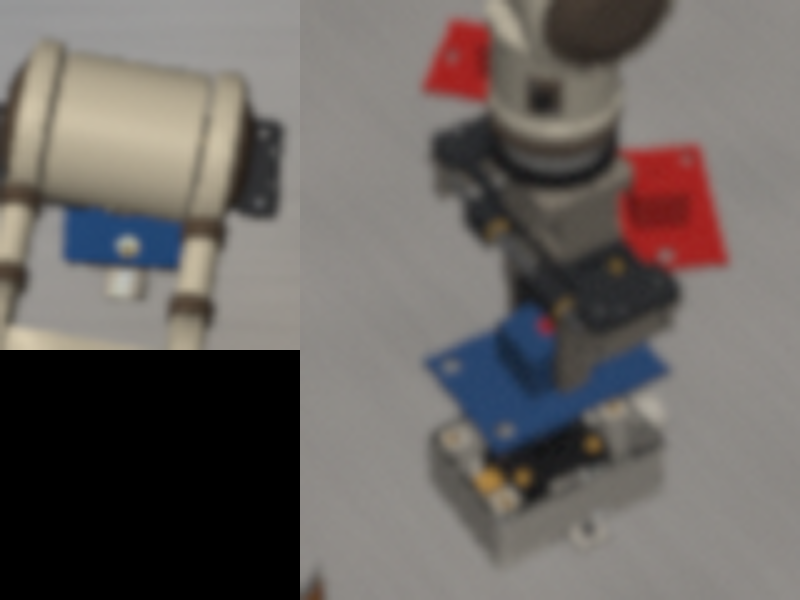

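The cover is held level above the box. In the top view the box's brass insert shows through the lone hole at (127,245), and in the scene view the two-hole end is over the two-pillar end. I descend to 15 mm above the rim.

```bash
python3 -m pendant '[[[-0.0002,-0.0003,0.008,0,0,0,0.03],[-0.0002,-0.0003,0.018,0,0,0,0.03],[-0.0002,-0.0003,0.028,0,0,0,0.03],[-0.0002,-0.0003,0.036,0,0,0,0.03],[-0.0002,-0.0003,0.044,0,0,0,0.03],[-0.0002,-0.0003,0.05,0,0,0,0.03],[-0.0002,-0.0003,0.053,0,0,0,0.03],[-0.0002,-0.0003,0.053,0,0,0,0.03],[-0.0002,-0.0003,0.053,0,0,0,0.03],[-0.0002,-0.0003,0.053,0,0,0,0.03],[-0.0002,-0.0003,0.053,0,0,0,0.03]]]'; python3 - <<'E'
from h import *
s=bot.state(); print(s["position"],s["force"],s["tool_rot"],s["grip_width"])
f=bot.grab_frame("top");g=bot.grab_frame("scene")
# scene: hole blobs in blue, z=70 top of plate / 65
box=(290,365,190,250);x0,_,y0,_=box
im=up(g,*box).astype(int); m=(im[...,2]-im[...,0]<25).astype(np.uint8)
n,_,st,c=cv2.connectedComponentsWithStats(m)
for i in range(1,n):
    if 100<st[i,4]<1500: u=full(c[i],x0,y0); print("sc",u.round(2),st[i,4]/64,ray(g,u,67.5).round(1))
blue=(im[...,2]-im[...,0]>35).astype(np.uint8); ct=max(cv2.findContours(blue,0,1)[0],key=cv2.contourArea)[:,0]
for k,v in (("left",(-1,0)),("bottom",(0,1)),("right",(1,0))):
    u=full(ct[np.argmax(ct@np.array(v))],x0,y0); print(k,u.round(2),ray(g,u,70).round(1))
box=(290,330,205,232);x0,_,y0,_=box; im=up(f,*box).astype(int); m=(im[...,2]-im[...,0]<25).astype(np.uint8)
n,_,st,c=cv2.connectedComponentsWithStats(m)
for i in range(1,n):
    if 100<st[i,4]<1500: u=full(c[i],x0,y0); print("top",u.round(2),st[i,4]/64,ray(f,u,67.5).round(1))
a=cv2.resize(f["img"][185:235,290:330],None,fx=8,fy=8,interpolation=cv2.INTER_CUBIC);b=cv2.resize(g["img"][190:240,295:353],None,fx=8,fy=8,interpolation=cv2.INTER_CUBIC)
cv2.imwrite("pics/fin.png",cv2.cvtColor(np.hstack([a,b]),cv2.COLOR_RGB2BGR))
E
```

```text
time_s: 18.65
position: [557.9, 38.5, 162.3]
tool_rot: [-180.0, -0.0, -1.9]
force: [-0.2, -0.3, -3.5]
grip_width: 41.9
finger_force: 30.0
[557.86279696  38.48769648 162.28631417] [-0.16916118 -0.32663141 -3.46020797] [-1.79999687e+02 -2.07256670e-02 -1.93814743e+00] 41.88596902121981
sc [304.73 213.71] 2.046875 [611.    3.9]
sc [314.72 226.65] 6.84375 [614.   67.5]
left [301.06 212.94] [620.3  -3.7]
bottom [314.06 230.06] [624.6  79.6]
right [346.19 214.81] [502.3  84. ]
top [310.17 219.32] 12.921875 [505.5  39. ]
```

View pics/fin.png

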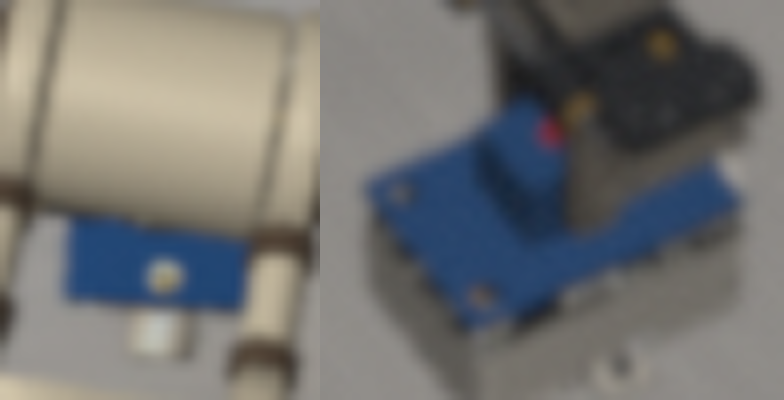

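The insert sits centred in the lone hole (165,277, left half), and nothing is touching: the force is the cover's weight only. I trim -0.6 mm in x, let it settle and hand in.

```bash
python3 -m pendant '[[[-0.0006,0,0,0,0,0,0.03],[-0.0006,0,0,0,0,0,0.03],[-0.0006,0,0,0,0,0,0.03],[-0.0006,0,0,0,0,0,0.03],[-0.0006,0,0,0,0,0,0.03],[-0.0006,0,0,0,0,0,0.03]]]' && python3 - <<'E'
from workcell import bot
s=bot.state(); print(s["position"],s["force"],s["dq"].round(2)); print(bot.finish_job())
E
```

```text
time_s: 19.5
position: [557.2, 38.5, 162.1]
tool_rot: [-180.0, -0.0, -1.9]
force: [-1.5, -0.7, -4.2]
grip_width: 41.5
finger_force: 30.0
[557.16230311  38.50220245 162.1000384 ] [-1.48693638 -0.708028   -4.18657139] [ 0.01 -0.12  0.14  0.04 -0.05 -0.09]
the job is handed in; nothing more can be done
None
```

Job handed in at about 19.5 s: the switch is seated in the box with its tab between the two corner pillars, and the arm holds the blue cover level about 15 mm above the rim; the images put its holes within about 1–3 mm of the box's (±4 mm allowed), one of the three hidden by the gripper from both cameras.

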